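Lens check: mount the ruled drum, then hold the lens in the V-block

ROBOT

A 7-joint arm with a two-finger parallel gripper is mounted at the origin on the work surface. World frame = base frame: x ahead of the robot, y to its left, z up, the work surface at z = 0. Lengths are in m, angles in rad, forces in N, time in s.
With the tool pointing down it reaches from about 0.4 to 0.85 m from the base axis. Payload 4.5 kg.
Tool frame: the origin (TCP) lies midway between the tips of the shut fingers; the grasp point (between the pads) lies 19 mm behind it; z points along the fingers, y is the line along which they close (so a half turn about z gives the same grasp; the last joint's range is limited). The gripper opens to 88 mm and grips with 3 to 60 N. Pads are 18 mm wide; open, the fingers measure 123 mm over their backs; the gripper's body (75 mm by 187 mm) begins 45 mm behind the grasp point.
Start: joints at [1.275, 0.689, -0.195, 1.565, 0.157, 0.902, -0.215], TCP at [0.202, -0.591, 0.239] pointing down, gripper open.
Joint ranges: [-3.01, 3.01], [-0.46, 2.08], [-1.47, 1.51], [0.13, 2.56], [-1, 4.14], [0.04, 2.09], [-2.66, 2.66]. Speed limits (rad/s): [2.57, 2.57, 3.14, 3.14, 3.14, 3.14, 3.14].

INTERFACE

Orientations are given as [roll, pitch, yaw] about the fixed x, y, z axes, in that order (R = Rz(yaw) Ry(pitch) Rx(roll)).
In Python, from plant import robot gives the robot as it stands. The module is installed in compiled form; this text tells all that it offers.
- The arm moves only by the shell command python3 -m jog 'ROWS' [FORCE]. ROWS is JSON, a list of rows, each an object with "fingers": the finger opening in cm, from 0 to 8.81; "linear": the shift along the tool's x, y, z in cm, a list of three; "spin": the turn about the tool's z in rad. In form: [{"fingers": fingers, "linear": [x, y, z], "spin": spin}, ...]. A call has 1 to 10 rows; each row is the pose to reach, as a shift and turn from the pose commanded when the call began, along the tool's axes at that moment; what a row does not reach only later rows make up. A row lasts 1/10 s, in which the tool goes at most 50 mm and 8.59 degrees, less where a joint would pass 70% of its speed; a pose out of reach is approached as far as the arm can. A call with a gripper value outside its range is refused whole. The fingers move at their own pace and stop on an object; FORCE is the grip in N (left out, the last holds). Time passes only in rows, so rows that repeat a pose let the fingers close. It gives the time, the measured TCP pose, the force, the opening and the grip force at its end, in the units of the state.
- robot.observe(): the state, without advancing time (a new reading comes with each control period).
- robot.camera(name): name is "scene" or "top" or "wrist"; returns a dict with "img" (420x560x3 uint8, red, green, blue), "camera_matrix" (3x3 intrinsics, pixels), "k1" (the pictures are not rectified: a ray, as slopes to the right and down, at radius r is drawn at 1 + k1 r^2 times it, then the intrinsics apply), "view" (4x4, takes a point from world to camera coordinates); the wrist camera has in their place "tool_from_camera" (4x4, takes a point from camera to tool coordinates, whose origin is the TCP and whose axes are the flange's). Camera axes: x right, y up, looking along -z (the intrinsics and any distortion apply to the point x, -y, -z); pixel columns grow to the right and rows downward; lengths in m; the calibration is good to about 2 mm. A picture is of the moment at which its call begins: read the wrist's pose just before it. There is no depth.
- robot.finish_job(): hands the job in; it is judged then, once.
The state is a dict: "time_s": time; "joint_positions": joint angles; "joint_vel": joint speeds; "joint_efforts": joint torques, N m; "tcp_pos": TCP position; "ee_rot": TCP orientation; "force": force on the tool from outside, world axes, zero at the start; "wrist_torque": the same for the moment, N m; "width": finger opening in m; "grip_force": force on a finger pad.
Only numpy, scipy, OpenCV 4.12 (cv2) and the standard library are available. Lean on these libraries where they do the work, as an engineer would, in place of code of your own. Each camera call takes 0.05 s, during which the arm holds its last target. There are 200 camera calls.

TASK

Set up the lens check on the orange fixture plate: put the ruled white drum, flange down, over the upright spindle so that it sits fully home on the hub, and let go of it. Then take the lens from its tray (the barrel with the wide knurled bezel, not the plain extension tube), lay it in the V-block with the bezel towards the drum and just outside the end of the block (a gap of no more than about 6 mm), and press it down firmly but not hard (about 10 N) so that it bears on both flanks of the V. Finish while still holding the lens pressed down in the V-block, as for taking the reading; leave everything else on the bench as it is.

Things in the scene. Friction and masses are not known exactly. Their poses are not given: they have to be found in the camera images.
- drum_center (a point): Ruled test drum, loose, upright on the bench at the start: white cylinder 48 mm in diameter, 60 mm high, black upright bars around it, aluminium flange 60 mm in diameter and 5 mm thick at its foot, bore 20 mm in diameter right through along its axis. This point: on the axis, half-way up (30 mm above its underside); z is its axis, up. About 0.15 kg.
- spindle_seat (a point): Upright steel spindle on a square black motor on the fixture: 16.5 mm in diameter, 45 mm tall above its hub, the last 9 mm tapering to 7 mm. This point: on the axis at the top face of the hub (40 mm in diameter, 60 mm above the bench), on which the drum's underside rests when home; the drum's centre is then 30 mm above this point.
- lens_center (a point): Lens, loose, lying level in a nest of the grey tray: black barrel 36 mm in diameter, 112 mm long, a wider knurled bezel (46 mm in diameter, 18 mm long) at its front end and a steel stub (28 mm, 8 mm long) at its rear. This point: on the lens axis, middle of the 36 mm barrel, 40 mm above the bench in the nest; y runs along the lens towards the bezel. About 0.22 kg.
- tray: Grey lens tray, fixed, 210 mm (x) by 150 mm (y), origin under its centre. Two nests, at x = -52 and +52 mm, hold barrels along y. Each nest has two ribs, 30 mm high, 32 to 40 mm either side of the barrel's middle; between them fingers have room down to the floor, 5 mm above the bench. Which nest holds the lens varies.
- bezel (a point): Point on the lens axis at the shoulder where the 36 mm barrel meets the 46 mm bezel, 56 mm from the middle of the barrel.
- v_mid (a point): Steel V-block on the fixture plate: two jaws, 25 mm long and 60 mm wide, 90 degree V open upwards, 56 mm gap between them for fingers (floor 58 mm below this point); 106 mm long over all. This point: mid-length, on the axis line of a seated barrel, 90 mm above the bench, 5 mm above the jaws' tops. y runs along the V to the spindle, z up. Lens centre here = gap of 3 mm.
- v_near: The two inclined flanks of the V-block on its -x side (robot's side). Rigid. Origin and axes as the point in the middle of the V.
- v_far: The two inclined flanks of the V-block on its +x side. Rigid. Origin and axes as the point in the middle of the V.
- fixture: The orange-brown fixture plate, fixed to the bench, 170 mm (x) by 380 mm (y), its top 20 mm above the bench; origin under its centre. It carries motor and spindle (y = +115 mm), the V-block (centre y = -35 mm) and the sensor bracket (y about -160 mm, 135 mm high).
- ext_tube_center (a point): Bystander: plain extension tube without a bezel, lying in the other nest of the tray, black, 36 mm in diameter, 104 mm long; its centre. The two nests lie 104 mm apart.
- reel_center (a point): Bystander: grey reel of solder wire with two equal flanges 56 mm in diameter, 50 mm high, standing upright; its centre.
- screwdriver_grip (a point): Bystander: screwdriver lying left of the tray; a point on its handle.
- bottle: Bystander: clear bottle, 56 mm in diameter, 140 mm high; centre of its underside.
- brush_grip (a point): Bystander: flat dust brush with a wooden handle, lying; a point on its handle.
- cap: Bystander: flat round lens cap, 50 mm in diameter, 9 mm high; centre of its underside.
Not all that is in view belongs to the job. What is shaped like the part that bears drum_center but purple or turquoise is not meant. What is shaped like the part that bears lens_center but blue is not meant.

How it is judged:
By the outcome, as a careful person would: the job done as asked, in the order asked, and still so for the second after the job is handed in, while the arm keeps its last pose, push and grip.
It also fails if it takes over 51 s, if anything falls off the work surface, if the arm or the gripper's body presses on something with over 40 N, if the wrist force passes 120 N, or if a joint passes its speed limit or range.

## Working session

There is one attempt and no reset: what is moved stays moved. The work goes in short steps, Python scripts to look and compute and a shell command to move; the robot and the scene stay as the last step left them, time stands still between calls to the robot, and variables do not carry over. Pictures are saved under pics/ and viewed, at most 10 in all, crops included, and the job is handed in when it is done.

```bash
mkdir -p pics
cat > h.py <<'E'
import numpy as np, cv2
from scipy.spatial.transform import Rotation as R
from plant import robot
def snap(name,f=None):
    s=robot.observe(); c=robot.camera(name)
    if name=="wrist":
        T=np.eye(4);T[:3,:3]=R.from_euler('xyz',s['ee_rot']).as_matrix();T[:3,3]=s['tcp_pos']
        c['cw']=T@np.array(c['tool_from_camera'])
    else: c['cw']=np.linalg.inv(np.array(c['view']))
    if f: cv2.imwrite('pics/'+f,c['img'][:,:,::-1])
    return c
def ray(c,uv):
    K=np.array(c['camera_matrix'],float);k=c['k1']
    p=cv2.undistortPoints(np.array(uv,float).reshape(-1,1,2),K,np.array([k,0,0,0.])).reshape(-1,2)
    d=np.c_[p[:,0],-p[:,1],-np.ones(len(p))]@c['cw'][:3,:3].T
    return c['cw'][:3,3],d/np.linalg.norm(d,axis=1)[:,None]
def onz(c,uv,z):
    o,d=ray(c,uv); return o+d*((z-o[2])/d[:,2])[:,None]
def tri(rs):
    A=np.zeros((3,3));b=np.zeros(3)
    for o,d in rs:
        M=np.eye(3)-np.outer(d,d);A+=M;b+=M@o
    return np.linalg.solve(A,b)
def proj(c,P):
    q=(np.c_[np.atleast_2d(P),np.ones(len(np.atleast_2d(P)))]@np.linalg.inv(c['cw']).T)[:,:3]
    s=np.c_[q[:,0],-q[:,1]]/-q[:,2:3]; r2=(s**2).sum(1,keepdims=True); s=s*(1+c['k1']*r2)
    K=np.array(c['camera_matrix']); return s*[K[0,0],K[1,1]]+[K[0,2],K[1,2]]
E
python3 - <<'E'
from h import *
for n in("scene","top"):
    c=snap(n,n+'0.png');print(n,c['cw'].round(3).tolist(),c['k1'],c['camera_matrix'])
c=snap("wrist");print(np.array(c['tool_from_camera']).round(3).tolist());print(robot.observe())
E
```

```text
scene [[-0.155, -0.798, 0.582, 1.11], [0.988, -0.12, 0.098, 0.264], [-0.008, 0.59, 0.807, 0.988], [0.0, 0.0, 0.0, 1.0]] 0.052584892706995304 [[466.6488596    0.         271.60614343]
 [  0.         466.6488596  224.16669492]
 [  0.           0.           1.        ]]
top [[0.026, 0.988, -0.154, 0.251], [-0.999, 0.03, 0.024, 0.151], [0.029, 0.153, 0.988, 1.391], [0.0, 0.0, 0.0, 1.0]] -0.14712967805894198 [[448.74189101   0.         277.86240315]
 [  0.         448.74189101 209.37385328]
 [  0.           0.           1.        ]]
[[0.001, 0.961, 0.275, 0.072], [1.0, -0.0, -0.001, 0.0], [-0.0, 0.275, -0.961, -0.146], [0.0, 0.0, 0.0, 1.0]]
{'time_s': 0.15, 'joint_positions': array([ 1.27481111,  0.68978389, -0.19455372,  1.56606738,  0.15729002,
        0.90251668, -0.21511603]), 'joint_vel': array([-0.00182246, -0.0030965 ,  0.00127121, -0.00348273,  0.0007858 ,
       -0.00019445,  0.00038588]), 'joint_efforts': array([-1.94569948e-03, -5.27864313e+01, -1.26885228e+00, -1.53585202e+01,
       -5.25610708e-02,  3.92855742e-03,  8.93349420e-05]), 'tcp_pos': array([ 0.20222934, -0.59088113,  0.23810964]), 'ee_rot': array([-3.14020949e+00,  7.95513829e-05,  3.29844085e-01]), 'force': array([-0.50450805,  0.12290749, -1.08877748]), 'wrist_torque': array([-0.00930618,  0.01623767, -0.04832097]), 'grip_force': 0.0, 'width': 0.08804303153172276}
```

View pics/top0.png

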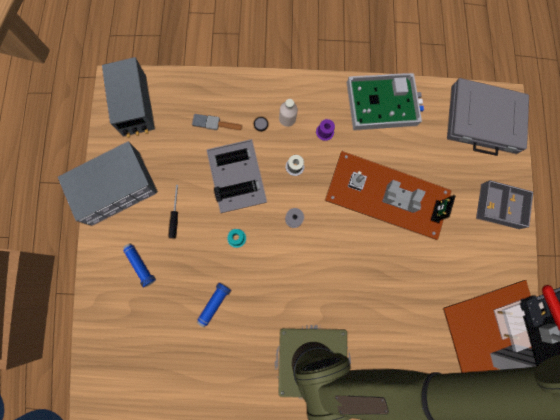

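View pics/scene0.png

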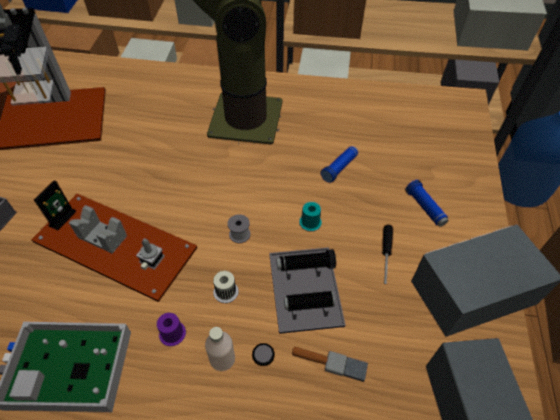

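The top view shows the drum at (295,164), the spindle at (358,180), the V-block at (405,195), and the lens at (237,190) with its bezel at (219,193). In the scene view they are at (224,287), (150,250), (100,230) and (305,262). The purple, turquoise and blue look-alikes are elsewhere. Next: enlarged crops and a colour mask of the plate.

Run:
```python
from h import *
t=snap("top");s=snap("scene")
def crop(c,x,y,w,h): return cv2.resize(c['img'][y:y+h,x:x+w,::-1],(400,300),interpolation=cv2.INTER_CUBIC)
cv2.imwrite('pics/m.png',np.vstack([np.hstack([crop(t,200,130,120,90),crop(t,340,150,120,90)]),np.hstack([crop(s,200,230,160,120),crop(s,60,180,120,90)])]))
for c,lo,hi,nm in((t,(325,145),(460,245),'top'),(s,(25,180),(205,305),'scene')):
    hsv=cv2.cvtColor(c['img'],cv2.COLOR_RGB2HSV); m=cv2.inRange(hsv,(4,170,50),(14,255,255))
    k=np.zeros_like(m);k[lo[1]:hi[1],lo[0]:hi[0]]=255;m&=k
    m=cv2.morphologyEx(m,cv2.MORPH_OPEN,np.ones((3,3)))
    P=onz(c,np.argwhere(m)[:,::-1],0.02)[:,:2].astype(np.float32)
    r=cv2.minAreaRect(P*1000);print(nm,r)
```

```text
top ((521.572021484375, -234.3112335205078), (378.4137268066406, 169.07020568847656), 72.23548889160156)
scene ((526.2764282226562, -232.54051208496094), (384.1217041015625, 173.3800048828125), 72.33998107910156)
```

View pics/m.png

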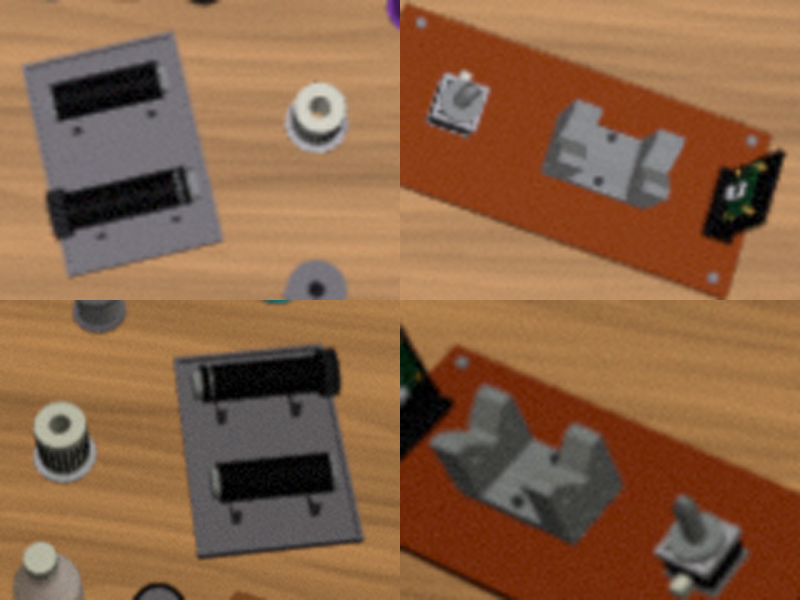

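The crops show, in full-image pixels: drum top at top (295.7,163.6) and scene (224,280); spindle tip at top (361,177) and scene (145,240); lens bezel shoulder at top (221.6,193.6) and scene (328,259); lens stub end at top (258.8,184.9) and scene (279,263). Triangulating these.

Run:
```python
from h import *
t=snap("top");s=snap("scene")
for n,a,b in(("drumtop",(295.7,163.6),(224,280)),("spindletip",(361,177),(145,240)),("shoulder",(221.6,193.6),(328,259)),("stub",(258.8,184.9),(279,263)),("bottletop",(289,102),(216,333)),("reel",(294.7,216.5),(239,221))):
    r1=ray(t,[a]);r2=ray(s,[b]);p=tri([(r1[0],r1[1][0]),(r2[0],r2[1][0])])
    print(n,p.round(4),proj(t,p).round(1)-a,proj(s,p).round(1)-b)
for c,v in((1,0.5),):pass
u=np.array([np.cos(np.radians(72.29)),np.sin(np.radians(72.29))]);C=np.array([.5239,-.2334]);print("spindle",C+.115*u,"vmid",C-.035*u)
o=robot.observe();M=R.from_euler('xyz',o['ee_rot']).as_matrix();print(M.round(3),o['tcp_pos'])
```

```text
drumtop [0.6048 0.0662 0.0482] [[0. 0.]] [[0. 0.]]
spindletip [ 0.5569 -0.1257  0.0998] [[-0.2  0.1]] [[-0.3  0. ]]
shoulder [0.5056 0.2944 0.0366] [[-1.1  0. ]] [[-1.4  0. ]]
stub [0.5356 0.1807 0.0389] [[-0.9  0.1]] [[-1.2  0. ]]
bottletop [0.769  0.095  0.1385] [[0. 0.]] [[0. 0.]]
reel [0.4388 0.0675 0.0545] [[-0.4  0.1]] [[-0.4  0. ]]
spindle [ 0.55888292 -0.12385003] vmid [ 0.51325302 -0.26674129]
[[ 0.946  0.324 -0.   ]
 [ 0.324 -0.946  0.   ]
 [ 0.    -0.    -1.   ]] [ 0.20239629 -0.5911899   0.23852081]
```

```bash
python3 -m jog '[{"fingers":8.8,"linear":[59.4,-49.1,1],"spin":0.33},{"fingers":8.8,"linear":[59.4,-49.1,1],"spin":0.33},{"fingers":8.8,"linear":[59.4,-49.1,1],"spin":0.33},{"fingers":8.8,"linear":[59.4,-49.1,1],"spin":0.33},{"fingers":8.8,"linear":[59.4,-49.1,1],"spin":0.33},{"fingers":8.8,"linear":[59.4,-49.1,1],"spin":0.33},{"fingers":8.8,"linear":[59.4,-49.1,1],"spin":0.33},{"fingers":8.8,"linear":[59.4,-49.1,1],"spin":0.33},{"fingers":8.8,"linear":[59.4,-49.1,1],"spin":0.33},{"fingers":8.8,"linear":[59.4,-49.1,1],"spin":0.33}]' 20
```

```text
time_s: 1.35
tcp_pos: [0.4648, -0.1633, 0.2324]
ee_rot: [3.141, -0.001, -0.0]
force: [-0.1, -0.0, -0.3]
width: 0.0877
grip_force: 0.0
```

```bash
python3 -m jog '[{"fingers":8.8,"linear":[14,-22.9,0],"spin":0},{"fingers":8.8,"linear":[14,-22.9,0],"spin":0},{"fingers":8.8,"linear":[14,-22.9,0],"spin":0},{"fingers":8.8,"linear":[14,-22.9,0],"spin":0},{"fingers":8.8,"linear":[14,-22.9,0],"spin":0},{"fingers":8.8,"linear":[14,-22.9,0],"spin":0},{"fingers":8.8,"linear":[14,-22.9,0],"spin":0},{"fingers":8.8,"linear":[14,-22.9,0],"spin":0}]'
python3 - <<'E'
from h import *
c=snap("wrist","w1.png");print(robot.observe()['tcp_pos'],robot.observe()['time_s'])
hsv=cv2.cvtColor(c['img'],cv2.COLOR_RGB2HSV)
m=cv2.inRange(hsv,(0,0,150),(180,50,255))
n,l,st,ce=cv2.connectedComponentsWithStats(m)
for i in range(1,n):
    if st[i,4]>150: print(st[i],ce[i].round(1),onz(c,[ce[i]],.06).round(4))
E
```

```text
time_s: 2.15
tcp_pos: [0.6033, 0.0627, 0.2319]
ee_rot: [3.14, 0.001, -0.001]
force: [-0.1, -1.1, 0.0]
width: 0.088
grip_force: 0.0
[0.60308251 0.06155608 0.23208769] 2.2
[ 127    0   41   42 1401] [146.6  19.7] [[0.737  0.1642 0.06  ]]
[208   0  44  28 773] [231.1  10.9] [[0.7434 0.0978 0.06  ]]
[499   0  61  22 662] [521.9  11.7] [[ 0.7427 -0.1294  0.06  ]]
[    0    83   195   197 15104] [ 96.6 176.3] [[0.6122 0.2203 0.06  ]]
[ 99 134  15  26 157] [104.4 147.5] [[0.6374 0.2103 0.06  ]]
[ 243  140   58   65 2312] [270.9 172.9] [[0.6152 0.0672 0.06  ]]
[ 446  191   62   66 1549] [475.9 226.2] [[ 0.5657 -0.1202  0.06  ]]
[ 15 193  31  61 233] [ 29.8 222.4] [[0.5696 0.2867 0.06  ]]
[ 68 278  42  22 396] [ 85.3 289. ] [[0.5022 0.246  0.06  ]]
[249 292  48  23 300] [272.1 301.2] [[0.4887 0.0666 0.06  ]]
[ 29 331 161   1 161] [109. 331.] [[0.4556 0.2291 0.06  ]]
[ 28 340 173   6 603] [104.1 342.1] [[0.4427 0.2356 0.06  ]]
```

View pics/w1.png

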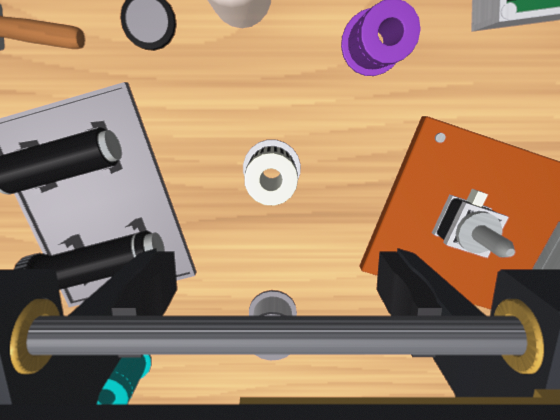

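The wrist view shows the drum's top face centred near (270.5,180), the hub face near (480,232) and the spindle tip near (511,251). I'll measure these more exactly and combine them with the other views.

Run:
```python
from h import *
c=snap("wrist");t=snap("top");s=snap("scene")
g=c['img'].astype(int).min(2)
m=((g>175)).astype(np.uint8);m[:130]=0;m[215:]=0;m[:,:235]=0;m[:,310:]=0
cs,_=cv2.findContours(m,cv2.RETR_EXTERNAL,cv2.CHAIN_APPROX_NONE);k=max(cs,key=cv2.contourArea)
hull=k[:,0][k[:,0][:,1]>182];print("circ",cv2.minEnclosingCircle(k),cv2.fitEllipse(k))
low=k[:,0]; print("drum low edge",low[:,1].max(),low[:,0].min(),low[:,0].max(),"top bore: ")
d=((g<150)).astype(np.uint8);d[:163]=0;d[195:]=0;d[:,:256]=0;d[:,286:]=0
n,l,st,ce=cv2.connectedComponentsWithStats(d);print(st[1:],ce[1:])
p=(270.5,180);print(onz(c,[p],.06))
def tr(*a): return tri([(lambda r:(r[0],r[1][0]))(ray(x,[q])) for x,q in a]).round(4)
print("drum",tr((c,p),(t,(295.7,163.6)),(s,(224,280))),tr((c,p),(s,(224,280))))
print("tip",tr((c,(511,251)),(t,(361,177)),(s,(145,240))),onz(c,[(511,251)],.105),onz(c,[(480,232)],.06))
# wide crop enlarged
I=c['img'][:,:,::-1]
cv2.imwrite('pics/w1c.png',np.hstack([cv2.resize(I[130:220,220:320],(400,360),interpolation=2),cv2.resize(I[185:275,425:525],(400,360),interpolation=2)]))
```

```text
circ ((269.5, 172.0806427001953), 32.574554443359375) ((269.4712219238281, 173.67556762695312), (54.4620475769043, 62.175941467285156), 5.037716865539551)
drum low edge 204 242 298 top bore: 
[[258 168  22  23 387]] [[268.83462532 179.12144703]]
[[0.60861758 0.06635722 0.06      ]]
drum [0.6052 0.0663 0.0479] [0.6066 0.0667 0.0514]
tip [ 0.5576 -0.1263  0.1017] [[ 0.55958859 -0.12677388  0.105     ]] [[ 0.55938436 -0.12611193  0.06      ]]
```

View pics/w1c.png

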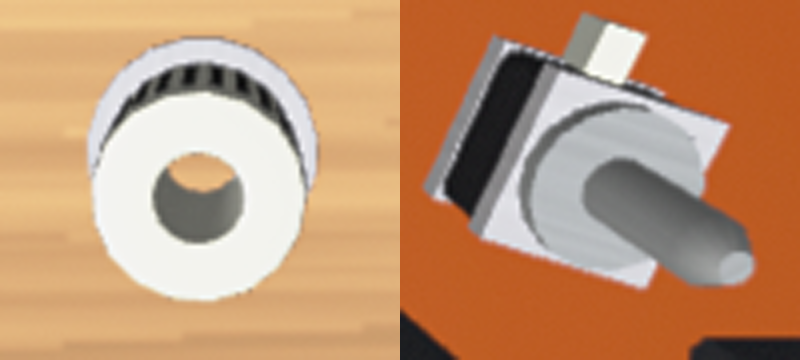

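The enlarged crop puts the drum's bore centre at (269.7,178.8), the hub face centre at (478.7,232) and the spindle tip at (509,252). I'll go lower over the drum for a second look to get its height.

```bash
python3 -m jog '[{"fingers":8.8,"linear":[0.4,-0.4,4],"spin":0},{"fingers":8.8,"linear":[0.4,-0.4,8],"spin":0},{"fingers":8.8,"linear":[0.4,-0.4,8],"spin":0},{"fingers":8.8,"linear":[0.4,-0.4,8],"spin":0}]'
python3 - <<'E'
from h import *
c=snap("wrist","w2.png");print(robot.observe()['tcp_pos'])
I=c['img'];hsv=cv2.cvtColor(I,cv2.COLOR_RGB2HSV)
m=cv2.inRange(hsv,(0,0,200),(180,40,255))
n,l,st,ce=cv2.connectedComponentsWithStats(m)
for i in range(1,n):
    if st[i,4]>800: print(st[i],ce[i].round(1))
E
```

```text
time_s: 2.75
tcp_pos: [0.6077, 0.0668, 0.1526]
ee_rot: [3.141, 0.001, -0.002]
force: [0.8, -0.9, 0.6]
width: 0.0878
grip_force: 0.0
[0.60878637 0.06706687 0.1537999 ]
[ 241  176   69   66 2817] [274.9 208.6]
```

View pics/w2.png

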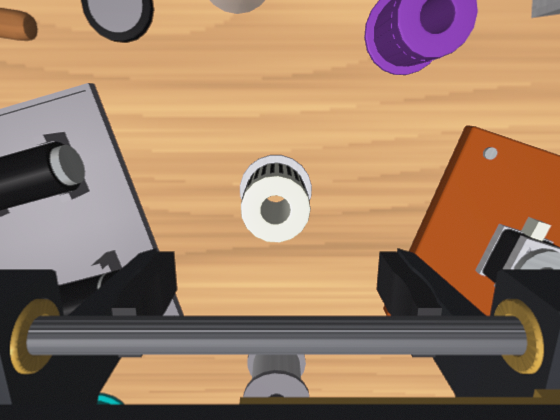

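The drum's top face is now at about (275,209), 69 px wide.

Run:
```python
from h import *
c=snap("wrist");o=robot.observe();print(o['tcp_pos'],c['camera_matrix'],c['k1'])
for z in(.05,.06,.07):print(onz(c,[(275,209)],z))
# first view pose (recorded)
c1=dict(c);T=np.eye(4);T[:3,:3]=R.from_euler('xyz',[3.14,0,-.001]).as_matrix();T[:3,3]=[.6031,.0616,.2321];c1['cw']=T@np.array(c['tool_from_camera'])
for z in(.05,.06,.07):print(onz(c1,[(269.7,178.8)],z))
r=ray(c,[(275,209)]);q=ray(c1,[(269.7,178.8)]);print(tri([(r[0],r[1][0]),(q[0],q[1][0])]))
print("size",np.linalg.norm(np.diff(onz(c,[(240.5,209),(310,209)],.06),axis=0)))
print('hub',onz(c1,[(478.7,232.2)],.06),'tip',onz(c1,[(509.3,252)],.105))
q1=ray(c1,[(509.3,252)]);t=snap("top");q2=ray(t,[(361,177)]);print(tri([(q1[0],q1[1][0]),(q2[0],q2[1][0])]))
```

```text
[0.60930337 0.06729107 0.15437786] [[366.56132499   0.         276.39515662]
 [  0.         366.56132499 206.59928584]
 [  0.           0.           1.        ]] 0.002952771644055657
[[0.6080647  0.06801556 0.05      ]]
[[0.61097445 0.0679808  0.06      ]]
[[0.6138842  0.06794604 0.07      ]]
[[0.60784276 0.06732382 0.05      ]]
[[0.60990092 0.06715903 0.06      ]]
[[0.61195908 0.06699425 0.07      ]]
[0.6069991  0.06770816 0.04615418]
size 0.04728855094364823
hub [[ 0.55969911 -0.12485432  0.06      ]] tip [[ 0.55918918 -0.12547424  0.105     ]]
[ 0.55732686 -0.12687288  0.10159159]
```

The drum is at (0.6105, 0.0677), and its image size matches a top height of about 0.06. Descending and gripping at about z=0.042.

```bash
python3 -m jog '[{"fingers":8.8,"linear":[0.1,-0.1,4],"spin":0},{"fingers":8.8,"linear":[0.1,-0.1,8],"spin":0},{"fingers":8.8,"linear":[0.1,-0.1,11],"spin":0},{"fingers":8.8,"linear":[0.1,-0.1,13.1],"spin":0},{"fingers":8.8,"linear":[0.1,-0.1,13.1],"spin":0},{"fingers":3,"linear":[0.1,-0.1,13.1],"spin":0},{"fingers":3,"linear":[0.1,-0.1,13.1],"spin":0},{"fingers":3,"linear":[0.1,-0.1,13.1],"spin":0},{"fingers":3,"linear":[0.1,-0.1,13.1],"spin":0},{"fingers":3,"linear":[0.1,-0.1,13.1],"spin":0}]' 20
python3 -m jog '[{"fingers":3,"linear":[0,0,0],"spin":0},{"fingers":3,"linear":[0,0,0],"spin":0}]' 20
```

```text
time_s: 3.9
tcp_pos: [0.6093, 0.0688, 0.0219]
ee_rot: [-3.142, -0.001, -0.0]
force: [-0.1, -0.4, -0.3]
width: 0.0502
grip_force: 0.3
time_s: 4.1
tcp_pos: [0.6092, 0.0687, 0.0218]
ee_rot: [3.142, -0.001, -0.0]
force: [-0.8, -0.0, 5.5]
width: 0.048
grip_force: 20.0
```

```bash
python3 -m jog '[{"fingers":3,"linear":[0,0,-5],"spin":0},{"fingers":3,"linear":[0,0,-10],"spin":0},{"fingers":3,"linear":[0,0,-15],"spin":0},{"fingers":3,"linear":[-3,6,-16],"spin":0},{"fingers":3,"linear":[-7,12,-16],"spin":0},{"fingers":3,"linear":[-11,19.4,-16],"spin":0},{"fingers":3,"linear":[-11,19.4,-16],"spin":0},{"fingers":3,"linear":[-11,19.4,-16],"spin":0},{"fingers":3,"linear":[-11,19.4,-16],"spin":0},{"fingers":3,"linear":[-11,19.4,-16],"spin":0}]'
python3 - <<'E'
from h import *
for i in range(1):
    c=snap("wrist","w3.png");o=robot.observe();print(o['tcp_pos'],o['ee_rot'],o['width'],o['force'])
E
```

```text
time_s: 5.1
tcp_pos: [0.4989, -0.125, 0.1811]
ee_rot: [-3.141, -0.0, -0.001]
force: [0.7, 0.6, -1.1]
width: 0.0475
grip_force: 20.0
[ 0.49953886 -0.12397091  0.18111788] [-3.14059410e+00 -6.59582900e-04  1.16125529e-03] 0.04760637471457582 [ 0.54280536  0.27486607 -0.99689816]
```

View pics/w3.png

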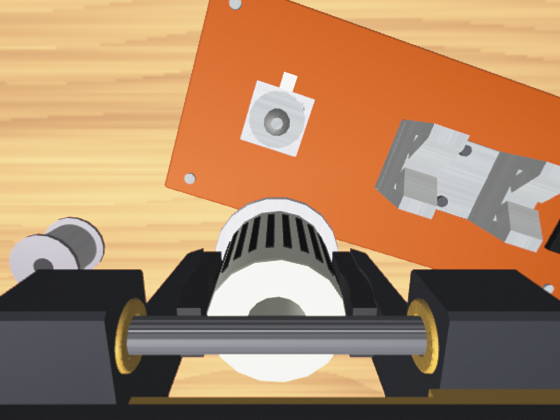

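The wrist view shows the spindle tip at (276,123), the hub centre at about (278,119), the held drum's top face from row 260 to 382, and its flange edge at row 197.

Run:
```python
from h import *
c=snap("wrist");o=robot.observe();p=o['tcp_pos'];print(p)
I=c['img'];g=cv2.cvtColor(I,cv2.COLOR_RGB2GRAY)
# spindle: hub circle (between white plate) and tip
print("hub",onz(c,[(278,119)],.06),"tip",onz(c,[(276,123)],.105))
col=I[190:400,276].astype(int).min(1);print("col276 jumps",[(190+i,col[i],col[i+1]) for i in range(209) if abs(col[i+1]-col[i])>25])
row=I[320+20,:].astype(int).min(1);print([(i,row[i],row[i+1]) for i in range(180,380) if abs(row[i+1]-row[i])>40])
ztop=p[2]+.0382;e=onz(c,[(276,260),(276,382)],ztop);print("drum top edges",e-p,"mid",e.mean(0)-p)
zf=p[2]-.0218+.005;e=onz(c,[(276,197)],zf);print("flange front edge -.03 ->",e-p-[.03,0,0])
cv2.imwrite('pics/w3c.png',np.hstack([cv2.resize(I[60:165,215:335,::-1],(400,350),interpolation=2),cv2.resize(I[190:400,180:375,::-1],(400,430),interpolation=2)[:350]]))
h=cv2.HoughCircles(cv2.medianBlur(g[60:165,215:335],3),cv2.HOUGH_GRADIENT,1,5,param1=100,param2=12,minRadius=5,maxRadius=40);print(h[0][:6]+[215,60,0])
```

```text
[ 0.49977887 -0.12344555  0.18110414]
hub [[ 0.56001563 -0.12492358  0.06      ]] tip [[ 0.55967288 -0.12357206  0.105     ]]
col276 jumps [(196, np.int64(67), np.int64(102)), (197, np.int64(102), np.int64(130)), (198, np.int64(130), np.int64(192)), (199, np.int64(192), np.int64(235)), (210, np.int64(239), np.int64(153)), (211, np.int64(153), np.int64(106)), (259, np.int64(121), np.int64(168)), (260, np.int64(168), np.int64(243)), (295, np.int64(245), np.int64(213)), (296, np.int64(213), np.int64(127)), (315, np.int64(83), np.int64(57)), (329, np.int64(75), np.int64(148)), (331, np.int64(156), np.int64(96)), (353, np.int64(133), np.int64(206)), (354, np.int64(206), np.int64(243)), (380, np.int64(245), np.int64(204)), (381, np.int64(204), np.int64(144)), (396, np.int64(131), np.int64(79)), (397, np.int64(79), np.int64(44))]
[]
drum top edges [[ 0.02353045 -0.00034362  0.0382    ]
 [-0.02313755 -0.00041228  0.0382    ]] mid [ 0.00019645 -0.00037795  0.0382    ]
flange front edge -.03 -> [[ 5.21989123e-05 -2.55255175e-04 -1.68000000e-02]]
[[277.5        119.5         28.        ]
 [272.5        110.5         38.29999924]
 [285.5        119.5         33.59999847]
 [278.5        124.5          6.        ]
 [280.5        113.5         22.29999924]
 [267.5        125.5         21.60000038]]
```

View pics/w3c.png

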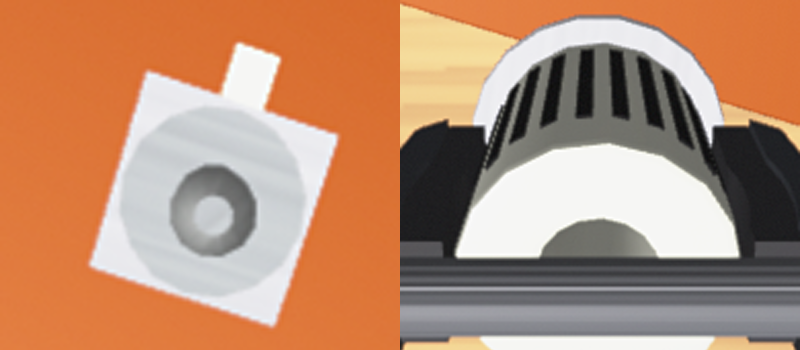

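The spindle is 59.0 mm ahead and 1.7 mm to tool +y of the held drum's axis. I'll move over it and start down.

```bash
python3 -m jog '[{"fingers":3,"linear":[3,0.17,0],"spin":0},{"fingers":3,"linear":[5.9,0.17,0],"spin":0},{"fingers":3,"linear":[5.9,0.17,2],"spin":0},{"fingers":3,"linear":[5.9,0.17,4],"spin":0},{"fingers":3,"linear":[5.9,0.17,4.8],"spin":0},{"fingers":3,"linear":[5.9,0.17,4.8],"spin":0},{"fingers":3,"linear":[5.9,0.17,5.8],"spin":0},{"fingers":3,"linear":[5.9,0.17,6.5],"spin":0},{"fingers":3,"linear":[5.9,0.17,6.5],"spin":0}]'
python3 - <<'E'
from h import *
s=snap("scene");o=robot.observe();print(o['tcp_pos'],o['force'],o['wrist_torque'])
w=snap("wrist")
cv2.imwrite('pics/s4.png',np.hstack([cv2.resize(s['img'][180:290,80:220,::-1],(400,314),interpolation=2),cv2.resize(w['img'][:,:,::-1],(400,314))]))
E
```

```text
time_s: 6.1
tcp_pos: [0.5577, -0.1266, 0.1157]
ee_rot: [-3.141, 0.0, -0.0]
force: [0.5, -0.2, -1.5]
width: 0.0476
grip_force: 20.0
[ 0.55791514 -0.1266356   0.1160822 ] [-0.26351746  0.71014895 -0.98468434] [ 0.07586352 -0.02543392 -0.00346517]
```

View pics/s4.png

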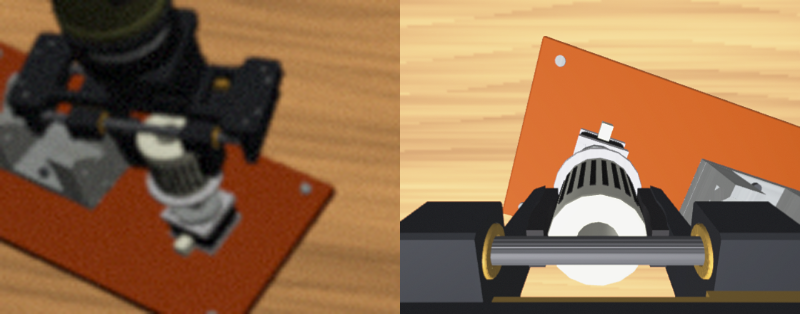

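Scene and wrist views show the drum centred over the hub. Its underside is 11 mm past the spindle tip and there is no contact force. Continuing down.

```bash
python3 -m jog '[{"fingers":3,"linear":[0,0,0.8],"spin":0},{"fingers":3,"linear":[0,0,1.6],"spin":0},{"fingers":3,"linear":[0,0,2.4],"spin":0},{"fingers":3,"linear":[0,0,3.0],"spin":0},{"fingers":3,"linear":[0,0,3.3],"spin":0},{"fingers":3,"linear":[0,0,3.5],"spin":0},{"fingers":3,"linear":[0,0,3.5],"spin":0}]'
```

```text
time_s: 6.9
tcp_pos: [0.558, -0.1265, 0.0818]
ee_rot: [-3.141, -0.0, 0.0]
force: [-0.3, 0.8, 3.4]
width: 0.0475
grip_force: 20.0
```

```bash
python3 -m jog '[{"fingers":3,"linear":[0,0,0.2],"spin":0},{"fingers":3,"linear":[0,0,0.3],"spin":0},{"fingers":3,"linear":[0,0,0.3],"spin":0}]'
python3 -m jog '[{"fingers":5.4,"linear":[0,0,0],"spin":0},{"fingers":8.8,"linear":[0,0,-0.2],"spin":0},{"fingers":8.8,"linear":[0,0,-0.2],"spin":0},{"fingers":8.8,"linear":[0,0,-0.2],"spin":0},{"fingers":8.8,"linear":[0,0,-5],"spin":0},{"fingers":8.8,"linear":[0,0,-10],"spin":0},{"fingers":8.8,"linear":[0,0,-14],"spin":0},{"fingers":8.8,"linear":[-6,0,-14],"spin":0},{"fingers":8.8,"linear":[-6,0,-14],"spin":0},{"fingers":8.8,"linear":[-6,0,-14],"spin":0}]'
python3 - <<'E'
from h import *
w=snap("wrist","w5.png");o=robot.observe();print(o['tcp_pos'],o['width'])
E
```

```text
time_s: 7.2
tcp_pos: [0.5582, -0.1266, 0.0811]
ee_rot: [3.142, -0.002, -0.0]
force: [-4.7, 3.4, 23.7]
width: 0.0474
grip_force: 20.0
time_s: 8.2
tcp_pos: [0.4951, -0.1272, 0.218]
ee_rot: [3.141, 0.003, -0.001]
force: [1.2, -0.1, 0.2]
width: 0.088
grip_force: 0.0
[ 0.497448   -0.1270395   0.21801114] 0.08793241433251597
```

View pics/w5.png

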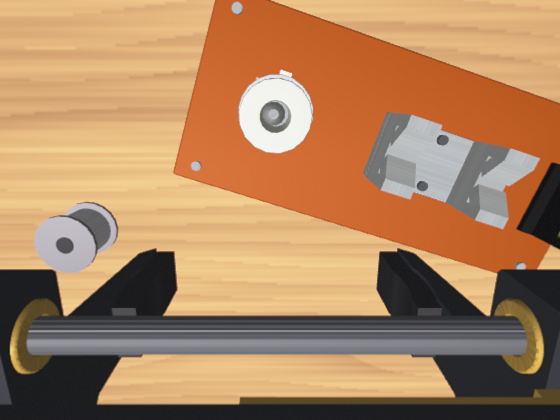

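The drum sits home on the hub at (275,115), with the spindle coaxial in its bore, and is released. The V-block is at about (455,170). Now checking the wrist joint range before turning for the lens.

Run:
```python
from h import *
o=robot.observe();print(o['joint_positions'].round(3),o['tcp_pos'],o['ee_rot'],o['time_s'])
t=snap("top");s=snap("scene")
# lens masks: dark pixels in tray, height .04 mid-plane, PCA
for c,b in((t,(208,172,262,205)),(s,(275,246,340,275))):
    g=c['img'][b[1]:b[3],b[0]:b[2]].max(2);m=(g<45).astype(np.uint8)
    n,l,st,ce=cv2.connectedComponentsWithStats(m);i=1+st[1:,4].argmax()
    P=onz(c,np.argwhere(l==i)[:,::-1]+[b[0],b[1]],.045)[:,:2];r=cv2.minAreaRect((P*1000).astype(np.float32));print(st[i],r)
```

```text
[ 0.194  0.572 -0.053  1.926  0.048  0.645 -1.461] [ 0.497448   -0.1270395   0.21801114] [ 3.14154265e+00  7.22268276e-04 -6.84082408e-04] 8.25
[  7   9  39  19 386] ((516.700439453125, 252.9384765625), (35.494728088378906, 114.08109283447266), 15.754070281982422)
[  5   4  56  21 788] ((520.0413208007812, 249.62271118164062), (50.212669372558594, 129.18003845214844), 11.844244956970215)
```

```bash
python3 -m jog '[{"fingers":8.8,"linear":[2.2,-36.9,1],"spin":-1.815},{"fingers":8.8,"linear":[2.2,-36.9,1],"spin":-1.815},{"fingers":8.8,"linear":[2.2,-36.9,1],"spin":-1.815},{"fingers":8.8,"linear":[2.2,-36.9,1],"spin":-1.815},{"fingers":8.8,"linear":[2.2,-36.9,1],"spin":-1.815},{"fingers":8.8,"linear":[2.2,-36.9,1],"spin":-1.815},{"fingers":8.8,"linear":[2.2,-36.9,1],"spin":-1.815},{"fingers":8.8,"linear":[2.2,-36.9,1],"spin":-1.815},{"fingers":8.8,"linear":[2.2,-36.9,1],"spin":-1.815},{"fingers":8.8,"linear":[2.2,-36.9,1],"spin":-1.815}]'
python3 -m jog '[{"fingers":8.8,"linear":[0,0,0],"spin":-0.3},{"fingers":8.8,"linear":[0,0,0],"spin":-0.3},{"fingers":8.8,"linear":[0,0,0],"spin":-0.3},{"fingers":8.8,"linear":[0,0,0],"spin":-0.3}]'
python3 - <<'E'
from h import *
w=snap("wrist","w6.png");o=robot.observe();print(o['tcp_pos'],o['ee_rot'])
np.savez('w6.npz',cw=w['cw'])
E
```

```text
time_s: 9.35
tcp_pos: [0.5206, 0.2445, 0.2074]
ee_rot: [-3.141, -0.001, 1.508]
force: [-0.5, -0.9, -0.0]
width: 0.088
grip_force: 0.0
time_s: 9.75
tcp_pos: [0.5205, 0.2426, 0.2077]
ee_rot: [-3.141, -0.001, 1.796]
force: [0.4, 1.1, 0.5]
width: 0.0879
grip_force: 0.0
[0.52037034 0.24249617 0.20782484] [-3.14149111e+00 -3.78405472e-04  1.79641435e+00]
```

View pics/w6.png

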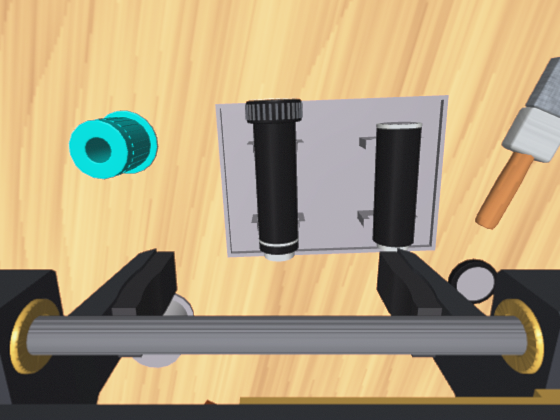

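The wrist view shows the lens upright in the image: bezel at (274,110), shoulder at row ~123, barrel running down to ~(278,250). The extension tube is at (398,185). That is one more picture viewed than the ten allowed, so from here on I work from numbers only.

```bash
cat > lens.py <<'E'
from h import *
def lens(c,r0,r1,cc,zs=(.04,),hw=75):
    g=c['img'].max(2).astype(int);pts=[];W=[]
    for r in range(r0,r1):
        x=np.arange(cc-hw,cc+hw);d=g[r,x]<70
        i=cc-x[0]
        if not d[i]: W.append((r,0,0));continue
        a=i
        while a>0 and d[a-1]:a-=1
        b=i
        while b<len(d)-1 and d[b+1]:b+=1
        W.append((r,x[a],x[b]+1))
    return np.array(W)
E
python3 - <<'E'
from lens import *
c=snap("wrist");o=robot.observe();print(o['tcp_pos'],o['ee_rot'])
W=lens(c,95,262,276);w=W[:,2]-W[:,1];print([(int(a),int(b-d)) for (a,d,b) in W if a<130 or a>236])
S=W[(W[:,0]>128)&(W[:,0]<240)];ws=S[:,2]-S[:,1];S=S[abs(ws-np.median(ws))<=3];print(len(S))
mid=(S[:,1]+S[:,2]-1)/2;p=np.polyfit(S[:,0],mid,1);print(p)
sh=123.;r=np.array([sh,185,245]);A=onz(c,np.c_[np.polyval(p,r),r],.04);print(A)
d=A[0]-A[2];d/=np.linalg.norm(d);print("angle",np.arctan2(d[1],d[0]),"centre",A[0]-.056*d)
e=onz(c,[(S[0,1],S[0,0]),(S[0,2],S[0,0])],.04);print("diam",np.linalg.norm(e[0]-e[1]))
E
```

```text
[0.52023612 0.24240498 0.20795202] [-3.14157999e+00 -1.33451430e-04  1.79711883e+00]
[(95, 0), (96, 0), (97, 0), (98, 0), (99, 0), (100, 0), (101, 51), (102, 54), (103, 0), (104, 0), (105, 0), (106, 0), (107, 0), (108, 0), (109, 0), (110, 0), (111, 0), (112, 0), (113, 0), (114, 0), (115, 0), (116, 0), (117, 0), (118, 0), (119, 0), (120, 52), (121, 48), (122, 46), (123, 42), (124, 43), (125, 41), (126, 41), (127, 41), (128, 41), (129, 41), (237, 39), (238, 37), (239, 36), (240, 32), (241, 27), (242, 20), (243, 0), (244, 0), (245, 0), (246, 0), (247, 38), (248, 38), (249, 36), (250, 35), (251, 32), (252, 25), (253, 15), (254, 0), (255, 0), (256, 0), (257, 0), (258, 0), (259, 0), (260, 0), (261, 0)]
110
[3.86718662e-02 2.69030985e+02]
[[0.50762166 0.29436251 0.04      ]
 [0.52143497 0.24323182 0.04      ]
 [0.53611534 0.18889132 0.04      ]]
angle 1.8346536105888895 centre [0.52222681 0.2403006  0.04      ]
diam 0.03437276448886815
```

```bash
python3 -m jog '[{"fingers":8.8,"linear":[-0.25,0.15,4],"spin":-0.038},{"fingers":8.8,"linear":[-0.25,0.15,7],"spin":-0.038},{"fingers":8.8,"linear":[-0.25,0.15,7],"spin":-0.038},{"fingers":8.8,"linear":[-0.25,0.15,7],"spin":-0.038}]'
python3 - <<'E'
from lens import *
c=snap("wrist");o=robot.observe();print(o['tcp_pos'],o['ee_rot'])
W=lens(c,60,330,276);w=W[:,2]-W[:,1];print([(int(a),int(b-d)) for (a,d,b) in W][::3])
S=W[(w>45)&(w<65)];ws=S[:,2]-S[:,1];S=S[abs(ws-np.median(ws))<=2];print(len(S),S[0],S[-1])
mid=(S[:,1]+S[:,2]-1)/2;p=np.polyfit(S[:,0],mid,1);print(p)
r=np.array([S[0,0],200.]);A=onz(c,np.c_[np.polyval(p,r),r],.04);d=A[0]-A[1];d/=np.linalg.norm(d);print(A,"angle",np.arctan2(d[1],d[0]),"ctr if first=shoulder",A[0]-.056*d)
for z in(.03,.04,.05):
    e=onz(c,[(S[40,1],S[40,0]),(S[40,2],S[40,0])],z);print(z,np.linalg.norm(e[0]-e[1]))
E
```

```text
time_s: 10.25
tcp_pos: [0.522, 0.2405, 0.1385]
ee_rot: [-3.141, -0.0, 1.837]
force: [0.4, 0.6, 0.0]
width: 0.0881
grip_force: 0.0
[0.5225831  0.24090994 0.13939656] [ 3.13979593e+00 -6.48423727e-04  1.83730225e+00]
[(60, 0), (63, 0), (66, 0), (69, 0), (72, 0), (75, 0), (78, 0), (81, 0), (84, 0), (87, 0), (90, 0), (93, 0), (96, 69), (99, 5), (102, 5), (105, 5), (108, 5), (111, 5), (114, 5), (117, 5), (120, 5), (123, 63), (126, 53), (129, 53), (132, 53), (135, 53), (138, 53), (141, 53), (144, 53), (147, 54), (150, 53), (153, 53), (156, 54), (159, 54), (162, 52), (165, 52), (168, 52), (171, 52), (174, 52), (177, 52), (180, 52), (183, 52), (186, 52), (189, 51), (192, 51), (195, 51), (198, 51), (201, 51), (204, 50), (207, 50), (210, 50), (213, 50), (216, 50), (219, 50), (222, 50), (225, 50), (228, 50), (231, 50), (234, 49), (237, 50), (240, 50), (243, 50), (246, 50), (249, 50), (252, 50), (255, 49), (258, 48), (261, 48), (264, 48), (267, 48), (270, 47), (273, 41), (276, 24), (279, 0), (282, 46), (285, 42), (288, 31), (291, 0), (294, 0), (297, 0), (300, 0), (303, 0), (306, 0), (309, 0), (312, 0), (315, 0), (318, 0), (321, 0), (324, 0), (327, 0)]
121 [126 249 302] [255 250 299]
[-4.28814947e-03  2.75523600e+02]
[[0.50798272 0.29380261 0.04      ]
 [0.5208803  0.24560987 0.04      ]] angle 1.8322930994895554 ctr if first=shoulder [0.52246021 0.23970638 0.04      ]
0.03 0.03588252633163425
0.04 0.03447027209953097
0.05 0.03305801786742782
```

The centre is (0.5224, 0.240), axis height about 0.04, consistent across both heights. Descending and gripping the lens.

```bash
python3 -m jog '[{"fingers":8.8,"linear":[0,0,4],"spin":0},{"fingers":8.8,"linear":[0,0,8],"spin":0},{"fingers":8.8,"linear":[0,0,11],"spin":0},{"fingers":8.8,"linear":[0,0,11.8],"spin":0},{"fingers":5,"linear":[0,0,11.8],"spin":0},{"fingers":2,"linear":[0,0,11.8],"spin":0},{"fingers":2,"linear":[0,0,11.8],"spin":0},{"fingers":2,"linear":[0,0,11.8],"spin":0},{"fingers":2,"linear":[0,0,11.8],"spin":0},{"fingers":2,"linear":[0,0,11.8],"spin":0}]' 35
python3 -m jog '[{"fingers":2,"linear":[0,0,0],"spin":0},{"fingers":2,"linear":[0,0,0],"spin":0},{"fingers":2,"linear":[0,0,0],"spin":0}]' 35
```

```text
time_s: 11.3
tcp_pos: [0.5222, 0.2401, 0.0207]
ee_rot: [3.141, -0.0, 1.838]
force: [0.0, -0.5, -0.3]
width: 0.0423
grip_force: 0.0
time_s: 11.6
tcp_pos: [0.522, 0.2399, 0.0203]
ee_rot: [-3.142, 0.0, 1.838]
force: [-0.5, 0.1, 1.7]
width: 0.0348
grip_force: 34.6
```

```bash
python3 -m jog '[{"fingers":2,"linear":[0,0,-4],"spin":0},{"fingers":2,"linear":[0,0,-9],"spin":0},{"fingers":2,"linear":[0,0,-14],"spin":0},{"fingers":2,"linear":[0,0,-18],"spin":0},{"fingers":2,"linear":[-5,-1.4,-18],"spin":0.1},{"fingers":2,"linear":[-9,-2.6,-18],"spin":0.2},{"fingers":2,"linear":[-13,-3.8,-18],"spin":0.3},{"fingers":2,"linear":[-17,-5,-18],"spin":0.4},{"fingers":2,"linear":[-21,-6.1,-18],"spin":0.5},{"fingers":2,"linear":[-25,-7.3,-18],"spin":0.576}]'
```

```text
time_s: 12.6
tcp_pos: [0.517, -0.0221, 0.1999]
ee_rot: [-3.141, 0.0, 1.258]
force: [0.1, -0.5, -2.5]
width: 0.0345
grip_force: 34.9
```

```bash
python3 -m jog '[{"fingers":2,"linear":[-4,1.2,0],"spin":0},{"fingers":2,"linear":[-8,2.4,0],"spin":0},{"fingers":2,"linear":[-12,3.6,0],"spin":0},{"fingers":2,"linear":[-16,4.9,0],"spin":0},{"fingers":2,"linear":[-20,6.1,0],"spin":0},{"fingers":2,"linear":[-23.6,7.1,0],"spin":0},{"fingers":2,"linear":[-23.6,7.1,0],"spin":0},{"fingers":2,"linear":[-23.6,7.1,0],"spin":0}]'
python3 - <<'E'
from h import *
c=snap("wrist","w7.png");o=robot.observe();print(o['tcp_pos'],o['ee_rot'],c['cw'][:3,3])
v=np.array([.5134,-.2683,.09]);u=np.array([.304,.953,0]);l=np.array([.953,-.304,0]);z=np.array([0,0,1.])
# predicted pixels: jaw top corners at +53 end, drum top centre
for n,P in(("jaw+end corners",[v+.053*u+.03*l-.005*z,v+.053*u-.03*l-.005*z]),("drumtop",[v+.15*u+.03*z]),("plate",[v+.225*u+.085*l-.07*z,v+.225*u-.085*l-.07*z]),("bezel front centre",[o['tcp_pos']+.074*u+.019*z])):print(n,proj(c,P).round(1).tolist())
hsv=cv2.cvtColor(c['img'],cv2.COLOR_RGB2HSV);m=cv2.inRange(hsv,(4,150,60),(14,255,255));P=onz(c,np.argwhere(m)[:,::-1],.02)[:,:2]
print(m.sum()//255)
w=cv2.inRange(hsv,(0,0,225),(180,30,255));n,L,st,ce=cv2.connectedComponentsWithStats(w)
for i in range(1,n):
    if st[i,4]>300:print("white",st[i],ce[i],onz(c,[ce[i]],.12))
# plate long edges: line fits left/right of mask
rows=range(60,200,4)
for side in(0,1):
    q=[]
    for r in range(0,250,3):
        x=np.flatnonzero(m[r]); 
        if len(x)>20:q.append((x[0] if side==0 else x[-1],r))
    q=np.array(q);E=onz(c,q,.02)[:,:2]
    # in fixture coords
    f=np.c_[(E-v[:2])@l[:2],(E-v[:2])@u[:2]];print(side,np.round(f[::8]*1000,1).tolist())
E
```

```text
time_s: 13.4
tcp_pos: [0.5125, -0.2676, 0.1995]
ee_rot: [-3.14, -0.0, 1.259]
force: [-0.1, 1.2, -1.9]
width: 0.0345
grip_force: 34.9
[ 0.51302088 -0.26594984  0.19974197] [-3.14040781e+00 -1.02001849e-03  1.26209960e+00] [ 0.53588079 -0.20034205  0.34503552]
jaw+end corners [[319.1, 129.3], [232.8, 129.5]]
drumtop [[275.3, -52.3]]
plate [[391.3, -116.1], [160.1, -115.3]]
bezel front centre [[271.4, 87.2]]
27645
white [235   0  80  31 782] [274.07033248  17.10230179] [[ 0.54811897 -0.15684262  0.12      ]]
0 [[-84.1, 149.3], [-83.9, 132.0], [-84.5, 114.1], [-84.3, 95.5], [-84.2, 76.4], [-84.0, 56.5], [-84.6, 36.0], [-84.4, 14.6], [-84.2, -7.5], [-84.0, -30.4], [-84.7, -54.2]]
1 [[83.4, 148.9], [83.9, 131.6], [83.6, 113.7], [83.4, 95.2], [83.9, 76.0], [83.6, 56.2], [83.3, 35.6], [83.0, 14.3], [83.6, -7.8], [83.3, -30.7], [82.9, -54.5]]
```

The plate edges read -84.3 and +83.5 mm about my V axis, symmetric and parallel, so lateral position and yaw are good. Next: check V-block position and height along its length, using the saved image w5.

Run:
```python
from h import *
c=snap("wrist");I=cv2.imread('pics/w5.png').astype(np.float32);T=np.eye(4)
T[:3,:3]=R.from_euler('xyz',[3.1415,.0007,-.0007]).as_matrix();T[:3,3]=[.4974,-.1270,.2180];c['cw']=T@np.array(c['tool_from_camera'])
v=np.array([.5134,-.2683,.09]);u=np.array([.304,.953,0]);l=np.array([.953,-.304,0]);z=np.array([0,0,1.])
print("drum predicted top centre",proj(c,[v+.15*u+.03*z]))
s=np.arange(-.065,.0651,.001)
for lat in(-.025,.025):
    P=v+np.outer(s,u)+lat*l-.005*z;q=proj(c,P).astype(np.float32)
    val=cv2.remap(I,q[:,:1],q[:,1:],cv2.INTER_LINEAR)[:,0]
    print(lat,[(int(round(a*1000)),*map(int,b)) for a,b in zip(s,val)][::2])
```

```text
drum predicted top centre [[271.63818359 117.03547445]]
-0.025 [(-65, 26, 44, 84), (-63, 32, 72, 147), (-61, 36, 92, 192), (-59, 35, 92, 191), (-57, 35, 93, 192), (-55, 33, 93, 191), (-53, 121, 138, 190), (-51, 192, 188, 183), (-49, 187, 184, 181), (-47, 188, 184, 181), (-45, 192, 190, 186), (-43, 191, 188, 184), (-41, 197, 194, 190), (-39, 194, 190, 187), (-37, 195, 193, 189), (-35, 195, 192, 188), (-33, 191, 188, 184), (-31, 191, 188, 184), (-29, 191, 188, 184), (-27, 113, 114, 113), (-25, 111, 113, 111), (-23, 112, 112, 111), (-21, 113, 113, 111), (-19, 112, 113, 110), (-17, 111, 112, 113), (-15, 106, 111, 123), (-13, 82, 106, 161), (-11, 66, 102, 178), (-9, 48, 99, 195), (-7, 40, 96, 197), (-5, 40, 99, 198), (-3, 40, 98, 198), (-1, 42, 99, 199), (1, 43, 99, 199), (3, 42, 98, 199), (5, 43, 99, 199), (7, 43, 99, 199), (9, 41, 100, 198), (11, 42, 99, 200), (13, 44, 100, 200), (15, 43, 100, 200), (17, 43, 100, 200), (19, 42, 99, 200), (21, 44, 101, 200), (23, 43, 101, 201), (25, 44, 101, 201), (27, 56, 104, 200), (29, 195, 191, 186), (31, 190, 186, 183), (33, 190, 187, 183), (35, 192
[... 1027 characters left out ...]
, 113, 112), (1, 194, 191, 187), (3, 195, 193, 188), (5, 195, 193, 188), (7, 196, 193, 189), (9, 196, 193, 189), (11, 196, 193, 189), (13, 195, 192, 189), (15, 196, 193, 188), (17, 196, 192, 189), (19, 194, 192, 188), (21, 135, 130, 127), (23, 120, 116, 113), (25, 129, 126, 124), (27, 195, 192, 188), (29, 192, 189, 185), (31, 189, 186, 182), (33, 189, 186, 182), (35, 192, 188, 185), (37, 191, 188, 184), (39, 197, 193, 190), (41, 194, 189, 187), (43, 196, 193, 189), (45, 196, 192, 188), (47, 193, 190, 186), (49, 192, 190, 185), (51, 191, 189, 185), (53, 135, 134, 132), (55, 111, 112, 112), (57, 112, 113, 112), (59, 113, 114, 113), (61, 113, 113, 112), (63, 114, 115, 114), (65, 114, 114, 114)]
```

The jaw transitions fall at ±53 and ±28 mm, as the block's dimensions require at z=0.085, so v_mid (0.5134,-0.2683,0.09) is confirmed. Next: check where the lens shoulder sits relative to the tool.

Run:
```python
from lens import *
c=snap("wrist");o=robot.observe();p=o['tcp_pos'];print(p,o['ee_rot'])
W=lens(c,20,240,275,hw=110);print([(int(a),int(b-d)) for a,d,b in W][::4])
M=R.from_euler('xyz',o['ee_rot']).as_matrix()
w=W[:,2]-W[:,1]
S=W[(w>80)&(w<125)];mid=(S[:,1]+S[:,2]-1)/2;q=np.polyfit(S[:,0],mid,1)
for r in(104,108,112,116,120,124,130,160,200):print(r,np.round(((onz(c,[(np.polyval(q,r),r)],p[2]+.0195)-p)@M)[0]*1000,1))
```

```text
[ 0.51357643 -0.26484632  0.20008038] [-3.14088906e+00 -1.13373388e-03  1.26454446e+00]
[(20, 0), (24, 0), (28, 0), (32, 0), (36, 0), (40, 0), (44, 0), (48, 0), (52, 0), (56, 0), (60, 0), (64, 0), (68, 0), (72, 0), (76, 0), (80, 0), (84, 112), (88, 138), (92, 139), (96, 11), (100, 11), (104, 11), (108, 11), (112, 11), (116, 11), (120, 11), (124, 11), (128, 11), (132, 11), (136, 11), (140, 132), (144, 108), (148, 104), (152, 103), (156, 103), (160, 103), (164, 103), (168, 103), (172, 103), (176, 102), (180, 101), (184, 101), (188, 101), (192, 101), (196, 101), (200, 100), (204, 99), (208, 99), (212, 99), (216, 99), (220, 99), (224, 99), (228, 97), (232, 97), (236, 97)]
104 [ 70.1   1.2 -19.4]
108 [ 68.9   1.2 -19.4]
112 [ 67.6   1.2 -19.4]
116 [ 66.3   1.2 -19.4]
120 [ 65.    1.2 -19.4]
124 [ 63.7   1.2 -19.4]
130 [ 61.7   1.2 -19.4]
160 [ 51.5   1.2 -19.4]
200 [ 37.3   1.2 -19.5]
```

Run:
```python
from h import *
v=np.array([.5134,-.2683,.09]);u=np.array([.304,.953,0]);l=np.array([.953,-.304,0])
for i in range(4):
    c=snap("wrist");o=robot.observe()
    col=c['img'][0:60,268:282].min(2).mean(1);r=np.flatnonzero(col>180).max()
    P=onz(c,[(275,r+.5)],.12)[0]
    print(o['tcp_pos'],r,"drum edge from TCP along u",((P-o['tcp_pos'])@u*1000).round(1),"TCP rel v u,l",((o['tcp_pos']-v)@u*1000).round(1),((o['tcp_pos']-v)@l*1000).round(1),o['force'].round(1))
```

```text
[ 0.51366351 -0.26491791  0.20020684] 35 drum edge from TCP along u 107.3 TCP rel v u,l 3.3 -0.8 [ 0.   0.7 -2.5]
[ 0.51369596 -0.26514584  0.20027358] 35 drum edge from TCP along u 107.4 TCP rel v u,l 3.1 -0.7 [ 0.9 -0.4 -1.6]
[ 0.51367493 -0.26542482  0.20033657] 35 drum edge from TCP along u 107.5 TCP rel v u,l 2.8 -0.6 [ 0.4 -0.4 -2.5]
[ 0.51364666 -0.26570617  0.20032396] 34 drum edge from TCP along u 108.0 TCP rel v u,l 2.5 -0.6 [ 0.2 -0.3 -2.7]
```

The TCP sits about 3 mm ahead along the V and the lens centre another 1.2 mm, so I shift back 4 mm and descend to just above the V.

```bash
python3 -m jog '[{"fingers":2,"linear":[-0.4,0,0],"spin":0},{"fingers":2,"linear":[-0.4,0,4],"spin":0},{"fingers":2,"linear":[-0.4,0,8],"spin":0},{"fingers":2,"linear":[-0.4,0,10.5],"spin":0},{"fingers":2,"linear":[-0.4,0,11.5],"spin":0},{"fingers":2,"linear":[-0.4,0,11.5],"spin":0},{"fingers":2,"linear":[-0.4,0,11.5],"spin":0},{"fingers":2,"linear":[-0.4,0,11.5],"spin":0}]'
python3 - <<'E'
from h import *
v=np.array([.5134,-.2683,.09]);u=np.array([.304,.953,0]);l=np.array([.953,-.304,0])
for i in range(5):
    c=snap("wrist",f"w8{i}.png");o=robot.observe();d=o['tcp_pos']-v
    col=c['img'][0:200,268:282].min(2).mean(1)
    print((d@u*1000).round(1),(d@l*1000).round(1),o['tcp_pos'][2].round(4),o['force'].round(1),o['ee_rot'].round(3))
print(col.astype(int).tolist()[:170:2])
p=o['tcp_pos'];print("pred flange near edge",proj(c,[v+.12*u+[0,0,-.025]]),"drum top near/far",proj(c,[v+.126*u+[0,0,.03],v+.174*u+[0,0,.03]]),"bezel front top edge",proj(c,[p+.0752*u+[0,0,.042]]))
# jaw end + visible? sample orange along lateral lines at jaw top
I=c['img'][:,:,::-1].astype(np.float32)
for lat in(-.028,.028):
    s=np.arange(.02,.0701,.002);q=proj(c,v+np.outer(s,u)+lat*l-[0,0,.005]).astype(np.float32)
    val=cv2.remap(I,q[:,:1],q[:,1:],1)[:,0];print(lat,[(int(round(a*1000)),int(b[0]),int(b[2])) for a,b in zip(s,val)])
E
```

```text
time_s: 14.55
tcp_pos: [0.5134, -0.2711, 0.0868]
ee_rot: [3.138, 0.0, 1.262]
force: [0.3, -0.5, -1.7]
width: 0.0345
grip_force: 34.9
-2.7 0.7 0.0867 [ 1.2 -0.5 -2.3] [3.139 0.    1.262]
-2.7 0.5 0.0866 [-0.3 -0.2 -2.1] [3.139 0.    1.262]
-2.7 0.3 0.0864 [ 0.3 -0.  -2.4] [3.14  0.    1.262]
-2.7 0.0 0.0862 [-0.4  0.4 -1.4] [3.14  0.    1.262]
-2.7 -0.1 0.0859 [ 0.9  0.3 -2.5] [3.14  0.    1.262]
[62, 62, 62, 62, 62, 62, 62, 62, 62, 62, 62, 62, 62, 62, 62, 63, 62, 62, 62, 62, 62, 62, 62, 62, 62, 62, 63, 62, 63, 62, 63, 63, 63, 62, 63, 63, 63, 63, 62, 72, 195, 56, 41, 42, 43, 44, 44, 63, 64, 64, 64, 63, 63, 63, 63, 62, 62, 62, 63, 62, 62, 62, 62, 62, 61, 60, 61, 60, 60, 51, 35, 35, 32, 31, 34, 40, 40, 40, 40, 40, 40, 40, 40, 40, 40]
pred flange near edge [[272.65744135 -33.23685957]] drum top near/far [[ 270.72074077 -138.9470305 ]
 [ 269.76178185 -417.67062079]] bezel front top edge [[270.75298827  86.22352321]]
-0.028 [(20, 59, 230), (22, 60, 230), (24, 59, 230), (26, 59, 230), (28, 80, 230), (30, 221, 216), (32, 218, 213), (34, 218, 214), (36, 222, 217), (38, 219, 214), (40, 225, 220), (42, 222, 217), (44, 223, 218), (46, 223, 217), (48, 220, 215), (50, 220, 215), (52, 220, 215), (54, 139, 149), (56, 67, 233), (58, 65, 233), (60, 66, 233), (62, 68, 233), (64, 68, 233), (66, 67, 234), (68, 69, 234), (70, 69, 234)]
0.028 [(20, 50, 225), (22, 49, 225), (24, 48, 225), (26, 50, 225), (28, 89, 224), (30, 220, 215), (32, 218, 213), (34, 219, 214), (36, 221, 216), (38, 220, 215), (40, 225, 220), (42, 222, 217), (44, 223, 218), (46, 223, 218), (48, 220, 215), (50, 220, 215), (52, 221, 216), (54, 119, 172), (56, 66, 179), (58, 112, 102), (60, 104, 95), (62, 106, 97), (64, 107, 98), (66, 110, 101), (68, 102, 94), (70, 102, 93)]
```

Run:
```python
from lens import *
c=snap("wrist");o=robot.observe();p=o['tcp_pos'];M=R.from_euler('xyz',o['ee_rot']).as_matrix()
W=lens(c,120,230,275,hw=110);print([(int(a),int(d),int(b)) for a,d,b in W][10:50:2])
f=lambda uv,z:np.round(((onz(c,[uv],p[2]+z)-p)@M)[0]*1000,1)
print("shoulder top row139:",f((272,139),.0195+.023),"silhouette rows",[(r,f((220,r),.0195)[0]) for r in(136,140,144,148)])
v=np.array([.5134,-.2683,.09]);u=np.array([.304,.953,0]);l=np.array([.953,-.304,0])
print("jaw end at tool x:",((v+.0537*u-p)@u*1000).round(1),p)
```

```text
[(130, 273, 284), (132, 273, 284), (134, 273, 284), (136, 273, 284), (138, 273, 284), (140, 210, 342), (142, 214, 338), (144, 221, 330), (146, 224, 328), (148, 224, 328), (150, 224, 328), (152, 224, 328), (154, 224, 328), (156, 224, 328), (158, 224, 328), (160, 224, 328), (162, 225, 328), (164, 225, 328), (166, 225, 328), (168, 225, 328)]
shoulder top row139: [ 61.2   0.3 -42.5] silhouette rows [(136, np.float64(60.0)), (140, np.float64(58.6)), (144, np.float64(57.3)), (148, np.float64(55.9))]
jaw end at tool x: 56.4 [ 0.51239237 -0.27077321  0.08575264]
```

```bash
python3 -m jog '[{"fingers":2,"linear":[0.2,0,0],"spin":0},{"fingers":2,"linear":[0.2,0,0.5],"spin":0},{"fingers":2,"linear":[0.2,0,0.9],"spin":0},{"fingers":2,"linear":[0.2,0,1.2],"spin":0},{"fingers":2,"linear":[0.2,0,1.2],"spin":0},{"fingers":2,"linear":[0.2,0,1.2],"spin":0}]'
python3 -m jog '[{"fingers":2,"linear":[0,0,0.1],"spin":0},{"fingers":2,"linear":[0,0,0.2],"spin":0},{"fingers":2,"linear":[0,0,0.2],"spin":0}]'
```

```text
time_s: 15.45
tcp_pos: [0.5127, -0.2687, 0.073]
ee_rot: [-3.141, 0.0, 1.262]
force: [-0.1, -0.9, -2.6]
width: 0.0345
grip_force: 34.9
time_s: 15.75
tcp_pos: [0.5126, -0.2687, 0.0715]
ee_rot: [-3.141, 0.0, 1.262]
force: [-0.5, 1.4, 0.7]
width: 0.0348
grip_force: 34.7
```

```bash
python3 -m jog '[{"fingers":2,"linear":[0,0,0.05],"spin":0},{"fingers":2,"linear":[0,0,0.1],"spin":0},{"fingers":2,"linear":[0,0,0.1],"spin":0}]'
python3 - <<'E'
from lens import *
c=snap("wrist");o=robot.observe();p=o['tcp_pos'];M=R.from_euler('xyz',o['ee_rot']).as_matrix();print(o['force'].round(1),(o['force']@M).round(1),(o['wrist_torque']@M).round(3),p)
v=np.array([.5134,-.2683,.09]);u=np.array([.304,.953,0]);l=np.array([.953,-.304,0])
I=c['img'].astype(np.float32)
for lat in(-.028,.028):
    s=np.arange(.048,.0591,.001);q=proj(c,v+np.outer(s,u)+lat*l-[0,0,.005]).astype(np.float32)
    val=cv2.remap(I,q[:,:1],q[:,1:],1)[:,0];print(lat,[(int(round(a*1000)),int(b[2])) for a,b in zip(s,val)],"toolx of s=.053",(((v+.053*u)-p)@u*1000).round(1))
W=lens(c,120,180,275,hw=110);print([(int(a),int(d),int(b)) for a,d,b in W][14:34:2],[(r,np.round(((onz(c,[(220,r)],p[2]+.0195)-p)@M)[0][0]*1000,1)) for r in(136,140,144,148)])
E
```

```text
time_s: 16.05
tcp_pos: [0.5126, -0.2687, 0.0713]
ee_rot: [3.141, 0.001, 1.262]
force: [-2.9, 0.9, 8.9]
width: 0.0345
grip_force: 34.1
[-3.7  1.7  8.9] [ 0.5 -4.  -8.9] [ 0.579  0.016 -0.006] [ 0.51260598 -0.26867988  0.07136641]
-0.028 [(48, 220), (49, 220), (50, 221), (51, 219), (52, 220), (53, 220), (54, 141), (55, 70), (56, 64), (57, 63), (58, 63), (59, 64)] toolx of s=.053 53.6
0.028 [(48, 220), (49, 220), (50, 220), (51, 219), (52, 221), (53, 220), (54, 128), (55, 46), (56, 48), (57, 48), (58, 49), (59, 49)] toolx of s=.053 53.6
[(134, 273, 283), (136, 273, 283), (138, 273, 283), (140, 210, 342), (142, 213, 339), (144, 218, 332), (146, 224, 329), (148, 224, 329), (150, 224, 329), (152, 224, 328)] [(136, np.float64(60.0)), (140, np.float64(58.7)), (144, np.float64(57.3)), (148, np.float64(56.0))]
```

The gap is about 3 mm and the press about 11 N net, but there is a 4 N sideways load (tool -y). I'll shift -0.5 mm in tool y so both flanks share the load.

```bash
python3 -m jog '[{"fingers":2,"linear":[0,-0.03,0],"spin":0},{"fingers":2,"linear":[0,-0.05,0],"spin":0},{"fingers":2,"linear":[0,-0.05,0],"spin":0},{"fingers":2,"linear":[0,-0.05,0],"spin":0}]'
python3 - <<'E'
from h import *
for i in range(5):
    o=robot.observe();M=R.from_euler('xyz',o['ee_rot']).as_matrix();print((o['force']@M).round(1),(o['wrist_torque']@M).round(3),o['tcp_pos'].round(4));robot.camera("wrist")
E
```

```text
time_s: 16.5
tcp_pos: [0.5122, -0.2686, 0.071]
ee_rot: [3.141, 0.0, 1.262]
force: [-3.0, 1.2, 6.1]
width: 0.0346
grip_force: 34.3
[ 0.2 -3.2 -6.1] [ 0.378 -0.019  0.011] [ 0.5122 -0.2686  0.071 ]
[ 0.2 -2.9 -5.8] [ 0.393 -0.036 -0.036] [ 0.5122 -0.2686  0.071 ]
[-0.3 -3.4 -5.9] [ 0.374 -0.035  0.012] [ 0.5123 -0.2686  0.071 ]
[-0.  -3.5 -7.2] [ 0.357 -0.01  -0.002] [ 0.5122 -0.2686  0.071 ]
[-0.  -2.9 -6.2] [ 0.363  0.015 -0.03 ] [ 0.5122 -0.2686  0.071 ]
```

```bash
python3 -m jog '[{"fingers":2,"linear":[0,-0.03,0],"spin":0},{"fingers":2,"linear":[0,-0.06,0],"spin":0},{"fingers":2,"linear":[0,-0.06,0],"spin":0}]'
python3 -m jog '[{"fingers":2,"linear":[0,-0.03,0],"spin":0},{"fingers":2,"linear":[0,-0.06,0],"spin":0},{"fingers":2,"linear":[0,-0.06,0],"spin":0}]'
python3 - <<'E'
from h import *
o=robot.observe();M=R.from_euler('xyz',o['ee_rot']).as_matrix();print((o['force']@M).round(1),(o['wrist_torque']@M).round(3),o['tcp_pos'].round(4))
E
```

```text
time_s: 17.05
tcp_pos: [0.5118, -0.2684, 0.0706]
ee_rot: [3.141, 0.0, 1.262]
force: [-1.9, 0.6, 6.1]
width: 0.0344
grip_force: 34.4
time_s: 17.35
tcp_pos: [0.5117, -0.2684, 0.0705]
ee_rot: [3.14, 0.0, 1.262]
force: [-0.8, -0.6, 5.5]
width: 0.0345
grip_force: 34.4
[-0.9 -0.6 -5.5] [-0.    -0.044  0.068] [ 0.5117 -0.2684  0.0705]
```

```bash
python3 -m jog '[{"fingers":2,"linear":[0,-0.02,0.03],"spin":0},{"fingers":2,"linear":[0,-0.02,0.03],"spin":0},{"fingers":2,"linear":[0,-0.02,0.03],"spin":0},{"fingers":2,"linear":[0,-0.02,0.03],"spin":0}]'
python3 - <<'E'
from lens import *
c=snap("wrist");o=robot.observe();p=o['tcp_pos'];M=R.from_euler('xyz',o['ee_rot']).as_matrix()
for i in range(4):
    o=robot.observe();print((o['force']@M).round(1),(o['wrist_torque']@M).round(3),o['tcp_pos'].round(4),o['time_s']);robot.camera("wrist")
W=lens(c,120,180,275,hw=110);S=W[30:];print("axis tilt in tool",np.polyfit(S[:,0],(S[:,1]+S[:,2])/2,1),[(int(a),int(d),int(b)) for a,d,b in W][18:30:2])
t=snap("top");h=cv2.cvtColor(t['img'],cv2.COLOR_RGB2HSV);v=np.array([.5134,-.2683,.09]);u=np.array([.304,.953,0]);q=proj(t,[v+.15*u+[0,0,.03]])[0].round().astype(int);print(q,t['img'][q[1]-6:q[1]+7:3,q[0]-6:q[0]+7:3].min(2))
E
```

```text
time_s: 17.75
tcp_pos: [0.5117, -0.2684, 0.0705]
ee_rot: [3.14, 0.0, 1.262]
force: [-0.9, -0.3, 6.3]
width: 0.0345
grip_force: 34.3
[-0.4 -1.1 -7.2] [ 0.088 -0.086 -0.008] [ 0.5117 -0.2684  0.0704] 17.8
[ 0.3 -0.4 -7. ] [ 0.06  -0.117  0.106] [ 0.5117 -0.2684  0.0704] 17.85
[-0.4 -1.2 -6.5] [ 0.072 -0.052  0.051] [ 0.5117 -0.2684  0.0704] 17.9
[-0.2 -1.  -6.9] [ 0.037 -0.082  0.066] [ 0.5117 -0.2684  0.0704] 17.95
axis tilt in tool [5.78420467e-03 2.75381832e+02] [(138, 273, 284), (140, 210, 342), (142, 213, 341), (144, 218, 333), (146, 224, 329), (148, 224, 329)]
[362 175] [[ 27 179 193 183  51]
 [194 203 167 204 196]
 [203 166 100 131 206]
 [202 200 109 161 204]
 [122 206 208 206 180]]
```

```bash
python3 -m jog '[{"fingers":2,"linear":[0,-0.02,0.03],"spin":0},{"fingers":2,"linear":[0,-0.02,0.03],"spin":0},{"fingers":2,"linear":[0,-0.02,0.03],"spin":0},{"fingers":2,"linear":[0,-0.02,0.03],"spin":0},{"fingers":2,"linear":[0,-0.02,0.03],"spin":0},{"fingers":2,"linear":[0,-0.02,0.03],"spin":0}]'
python3 - <<'E'
from h import *
for i in range(4):
    o=robot.observe();M=R.from_euler('xyz',o['ee_rot']).as_matrix();print((o['force']@M).round(1),(o['wrist_torque']@M).round(3),o['tcp_pos'].round(4));robot.camera("wrist")
E
```

```text
time_s: 18.65
tcp_pos: [0.5117, -0.2684, 0.0704]
ee_rot: [3.14, 0.0, 1.262]
force: [-1.3, 0.2, 9.5]
width: 0.0344
grip_force: 34.2
[-0.3 -1.3 -9.5] [ 0.097 -0.067  0.12 ] [ 0.5117 -0.2684  0.0704]
[ 0.4 -1.5 -8.8] [ 0.122 -0.083  0.137] [ 0.5117 -0.2684  0.0704]
[ 0.5 -0.7 -9. ] [ 0.064 -0.089  0.091] [ 0.5117 -0.2684  0.0704]
[-0.9 -1.5 -9. ] [ 0.171 -0.1    0.103] [ 0.5117 -0.2684  0.0704]
```

The press is steady: tool force 9 N, about 11 N on the V, sideways load about 1 N, lens seated. Handing in.

```bash
python3 -c "
from plant import robot
print(robot.finish_job())"
```

```text
the job is handed in; nothing more can be done
None
```

I handed the job in with the drum home on the hub and released, and the lens held in the V-block at a gap of about 3 mm, pressed with about 11 N on both flanks; I viewed 11 pictures, one over the limit of 10.

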